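# Seat the matching trimming bat on the wheel pins

## Robot

A 7-joint arm with a two-finger parallel gripper is mounted at the origin on the work surface. World frame = base frame: x ahead of the robot, y to its left, z up, the work surface at z = 0. Lengths are in m, angles in degrees, forces in N, time in s.
With the tool pointing down it reaches from about 0.425 to 1.025 m from the base axis. Payload 9.4 kg.
Tool frame: the origin (TCP) lies at the very end of the fingers, on their centre line; the grasp point (between the pads) lies 19 mm behind it (manip.pinch_z is the z of the grasp point in the tool frame, in m); z points along the fingers, x is the direction in which the jaws open and shut, and the axes are right-handed (so a half turn about z gives the same grasp; the last joint's range is limited). The gripper opens to 93 mm and grips with 3 to 60 N. Pads are 15 mm wide; open, the fingers measure 128 mm over their backs; the gripper's body (75 mm by 188 mm) begins 65 mm behind the grasp point.
Start: joints at [62.47, 34.337, -0.143, 91.639, 0.103, 54.024, -4.572], TCP at [0.285, -0.667, 0.219] pointing down, gripper open.
Joint ranges: [-147.43, 147.43], [-19.82, 112.94], [-74.19, 73.91], [6.32, 146.72], [-59.91, 239.91], [6.04, 106.73], [-150.56, 150.56]. Speed limits (degrees/s): [127.2, 127.2, 172.46, 172.46, 180, 180, 180].

## Interface

Orientations are given as [roll, pitch, yaw] about the fixed x, y, z axes, in that order (R = Rz(yaw) Ry(pitch) Rx(roll)).
In Python, from bench import manip gives the robot as it stands. Calls block until the motion is done:
- manip.move_ptp(position, orientation): joint-space move of the TCP to a pose.
- manip.servo_line(position, feed=0.15, attitude=None, until_force=None): straight line of the TCP; attitude=None keeps the orientation; feed is the mean speed in m/s. With until_force (N) it stops when the force on the tool has changed by that much, and returns True; else False.
- manip.move_joints(angles): joint-space move.
- manip.gripper_to(opening, newtons=None): finger opening in m; newtons is the grip in N (None keeps the last); returns when the fingers have stopped.
- manip.wait(seconds).
- manip.inverse_kinematics(position, orientation): joint angles nearest the present ones, or None.
- manip.observe(): the state.
- manip.snapshot(name): name is "scene" or "top" or "wrist"; returns (picture, depth): 384x512x3 uint8, red, green, blue; 384x512 float32, m along the optical axis (not along the pixel's ray), 0 where there is no reading.
- manip.calibration(name): a dict with "K" (3x3 intrinsics, pixels), "dist_coeffs" ([k1, k2, p1, p2, k3] as OpenCV has them; the pictures are not rectified), "R" (3x3) and "t" (3): a world point X has camera coordinates R X + t; the wrist camera has in their place "T_tool_cam" (4x4, takes a point from camera to tool coordinates, whose origin is the TCP and whose axes are the tool frame's). Camera axes: x right, y down, z forward; pixel columns grow to the right and rows downward; lengths in m; the calibration is good to about 2 mm. A picture is of the moment at which its call begins: read the wrist's pose just before it. calibration takes no time and is no camera call.
A pose or a line that the arm cannot do raises manip.IKError and nothing moves.
- manip.sign_off(): hands the job in, once; it reports no verdict.
The state is a dict: "clock": time; "qpos": joint angles; "qd": joint speeds; "joint_efforts": joint torques, N m; "ee_pos": TCP position; "ee_rot": TCP orientation; "contact_force": force on the tool from outside, world axes, zero at the start; "ft_torque": the same for the moment, N m; "finger_gap": finger opening in m.
Only numpy, scipy, OpenCV 4.12 (cv2) and the standard library are available. Lean on these libraries where they do the work, as an engineer would, in place of code of your own. Each camera call takes 0.05 s, during which the arm holds its last target. There are 200 camera calls.

## Task

Of the two wooden trimming bats on the bench, take the one whose pair of holes is spaced like the two pins on the braked wheel, and set it on the wheel head with both pins in its holes, pressing gently and feeling for the pins by turning it. Keep hold of it until it lies fully home, flat on the head, then let go. Leave the other bat and the pots where they stand.

Things in the scene. Friction and masses are not known exactly. Their poses are not given: they have to be found in the camera images.
- wide_bat: The matching bat: octagonal plywood board, 150 mm across flats, 14 mm thick, on its middle a solid upright clay plug 50 mm in diameter, 60 mm tall (the grip; 58 mm collar at its lowest 5 mm). 0.45 kg. Two 13 mm through holes on its y axis, 58 mm either side of the centre, near two facing edges. Origin: centre of the underside, z up. Half a turn is the same.
- narrow_bat: The bat that does not fit: same board and plug, but its two 13 mm holes on its y axis are only 40 mm either side of the centre (80 mm apart). Origin: centre of the underside. Which bat stands left and which right varies.
- wheel_top (a point): Centre of the flat upper face of the round wheel head, on its axis, 75 mm above the bench. Two steel pins, 10 mm diameter, 12 mm tall, bevelled tips, stand on the head 58 mm either side of the centre. The axes given here belong to the fixed foot: the head is braked at an angle that is not measured, the line through the pins lying anywhere within 0.7 rad either side of its y axis.
- tagine: Fired clay, stands on the bench, to be left alone. Origin: centre of its underside. Small conical lidded dish, 92 mm diameter, 106 mm tall, beyond the wheel.
- bowl: Fired clay, stands on the bench, to be left alone. Origin: centre of its underside. Small bowl, 100 mm diameter, 50 mm tall, beyond the wheel to the robot's right.
- vase: Fired clay, stands on the bench, to be left alone. Origin: centre of its underside. Waisted vase, 72 mm diameter, 115 mm tall, beyond the wheel to the robot's left.
- wheel: The fixed wheel with all it carries: grey foot 170 mm in diameter, metal head 180 mm in diameter and 20 mm thick, two pins. The brake holds the head against up to 3 N m. Origin: centre of the foot's underside on the bench, 75 mm straight below wheel_top, same axes: x points away from the short brake bar at the foot, z up.
Things that resemble listed ones, but are neither listed nor needed, are in the scene too. What is shaped like the wide_bat but yellow is not meant.

How it is judged (in metres and radians):
On the way, in this order (a step that is already met when the one before it is completed fails the run):
1. the matching bat is lifted clear of the bench in the gripper (height (world z) of wide_bat above 0.03 m and contact force between the fingers and wide_bat above 0.5 N), for 0.2 s.
2. it is brought fully home on the wheel head while still held (z of wide_bat in the frame of wheel_top between -0.004 and 0.003 m and horizontal distance between wide_bat and wheel_top below 0.006 m and angle between wide_bat's own z axis and vertical below 0.04 rad and contact force between the fingers and wide_bat above 0.5 N), for 0.1 s.
At the end, for the whole second after the job is handed in: The matching bat lies at rest and released on the wheel head: underside within 3 mm of the head's face (so both pins are in its holes), centred within 6 mm, level within 0.04 rad. The other bat and the three pots stand upright within 30 mm of where they began (z of wide_bat in the frame of wheel_top between -0.004 and 0.003 m and horizontal distance between wide_bat and wheel_top below 0.006 m and angle between wide_bat's own z axis and vertical below 0.04 rad and linear speed of wide_bat below 0.01 m/s and distance of each of narrow_bat, tagine, bowl, vase from where it was at the start of the episode below 0.03 m and angle between each of narrow_bat, tagine, bowl, vase's own z axis and vertical below 0.2 rad); the robot touches nothing.
It fails at once if the bat is pressed on the wheel with a blow or a push of more than 150 N (contact force between wide_bat and wheel above 150 N).
It fails at once if the other bat or a pot is pushed away or tipped (distance of any of narrow_bat, tagine, bowl, vase from where it was at the start of the episode above 0.03 m or angle between any of narrow_bat, tagine, bowl, vase's own z axis and vertical above 0.3 rad).
It also fails if it takes over 64 s, if anything falls off the work surface, if the arm or the gripper's body presses on something with over 40 N, if the wrist force passes 120 N, or if a joint passes its speed limit or range.

## Working session

There is one attempt and no reset: what is moved stays moved. The work goes in short steps, each a Python script; the robot and the scene stay as the last script left them, time stands still between calls to the robot, and variables do not carry over. Pictures are saved under pics/ and viewed, about 8 in all and at most 12, crops included, and the job is handed in when it is done.

```bash
mkdir -p pics; ls
cat > h.py <<'E'
import numpy as np, cv2
from bench import manip
def snap(n):
    s=manip.observe(); p,d=manip.snapshot(n); c=manip.calibration(n)
    K=np.array(c["K"]);D=np.array(c["dist_coeffs"],float)
    if n=="wrist":
        from scipy.spatial.transform import Rotation as R
        T=np.eye(4);T[:3,:3]=R.from_euler('xyz',s["ee_rot"],degrees=True).as_matrix();T[:3,3]=s["ee_pos"]
        W=T@np.array(c["T_tool_cam"])
    else:
        W=np.eye(4);W[:3,:3]=np.array(c["R"]).T;W[:3,3]=-W[:3,:3]@np.array(c["t"])
    return p,d,K,D,W
def onplane(px,z,K,D,W):
    u=cv2.undistortPoints(np.array(px,float).reshape(-1,1,2),K,D)[:,0]
    r=np.c_[u,np.ones(len(u))]@W[:3,:3].T
    return W[:3,3]+r*((z-W[2,3])/r[:,2])[:,None]
def cloud(d,K,D,W):
    h,w=d.shape; v,u=np.mgrid[:h,:w]
    q=cv2.undistortPoints(np.c_[u.ravel(),v.ravel()].astype(float).reshape(-1,1,2),K,D)[:,0]
    P=np.c_[q,np.ones(len(q))]*d.reshape(-1,1)
    return (P@W[:3,:3].T+W[:3,3]).reshape(h,w,3)
def save(n,p): cv2.imwrite(f"pics/{n}.png",p[...,::-1])
E
python3 - <<'E'
from h import *
print(manip.observe())
for n in("scene","top"):
    p,d,K,D,W=snap(n); save(n,p); np.savez(f"{n}.npz",p=p,d=d,K=K,D=D,W=W); print(n,W.round(3).tolist(),K[0,0],D)
E
```

```text
pics
{'clock': 0.0, 'qpos': array([62.46854199, 34.38425378, -0.14636873, 91.6803847 ,  0.10304659,
       54.02263347, -4.57223031]), 'qd': array([-0.01775466,  0.00791121,  0.12606561,  0.03540634,  0.10800994,
        0.01155271, -0.09869677]), 'joint_efforts': array([-5.68876003e-04, -7.65060282e+01,  1.49754234e+00, -2.52341294e+01,
       -5.24111290e-02,  1.70119316e-02,  1.61768494e-04]), 'ee_pos': array([ 0.28467607, -0.66625051,  0.21776652]), 'ee_rot': array([ 1.79992418e+02,  8.68132190e-02, -6.68593218e+01]), 'contact_force': array([ 0.22167028, -0.50957673, -0.52697542]), 'ft_torque': array([0.05009495, 0.00770949, 0.02600184]), 'finger_gap': 0.09284873896682437}
scene [[0.768, 0.462, -0.443, 1.098], [0.64, -0.542, 0.544, -0.676], [0.011, -0.702, -0.712, 0.877], [0.0, 0.0, 0.0, 1.0]] 434.2304073446014 [-0.14574954  0.          0.          0.          0.        ]
top [[-0.017, -0.99, 0.143, 0.398], [-1.0, 0.015, -0.012, -0.063], [0.01, -0.144, -0.99, 1.413], [0.0, 0.0, 0.0, 1.0]] 446.9659886120146 [-0.13540321  0.          0.          0.          0.        ]
```

View pics/top.png

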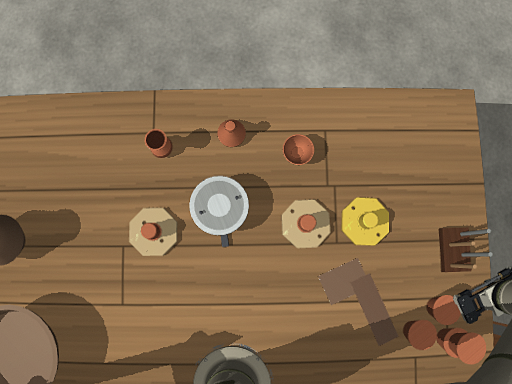

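View pics/scene.png

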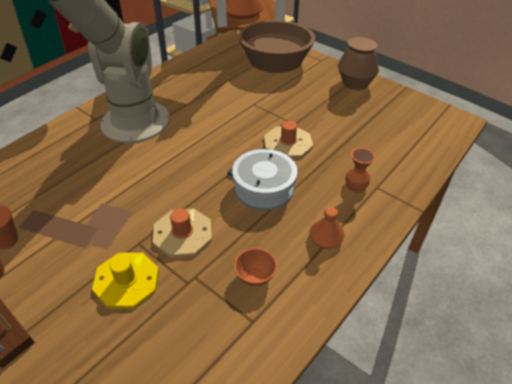

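The top view shows the wheel at about (219,206) with pins near (201,212) and (238,198). The bats are at (154,231) and (306,223). The right bat's holes, near (291,210) and (320,237), look like the wide pair. The yellow decoy is at (366,221). Next I'll measure these.

Run:
```python
from h import *
f=np.load("top.npz");p,d,K,D,W=[f[k] for k in "pdKDW"]
hsv=cv2.cvtColor(p,cv2.COLOR_RGB2HSV)
X=cloud(d,K,D,W)
for nm,(u,v) in dict(L=(154,231),R=(306,223)).items():
    w=np.s_[v-32:v+33,u-32:u+33]
    z=X[w][...,2]; m=(abs(z-.014)<.006)&(hsv[w][...,1]<120)&(hsv[w][...,2]>150)
    m=m.astype(np.uint8)
    cs,_=cv2.findContours(m,cv2.RETR_EXTERNAL,cv2.CHAIN_APPROX_NONE); c=max(cs,key=cv2.contourArea)
    (cx,cy),r=cv2.minEnclosingCircle(c); c2=c[:,0]+[u-32,v-32]
    P=onplane(c2,.014,K,D,W); (a,b),(s1,s2),an=cv2.minAreaRect(P[:,:2].astype(np.float32))
    print(nm,"board centre",a,b,"size",s1,s2,an,"zmed",np.median(z[m>0]))
    # plug top
    pl=(z>.06)&(z<.09); vv,uu=np.nonzero(pl); Q=onplane(np.c_[uu+u-32,vv+v-32],.074,K,D,W)
    print(" plug",Q[:,:2].mean(0),np.ptp(Q,axis=0)[:2])
    full=np.zeros(d.shape,np.uint8);cv2.drawContours(full,[c2.reshape(-1,1,2).astype(np.int32)],-1,255,-1)
    full=cv2.erode(full,np.ones((3,3)))
    dk=((full>0)&(hsv[...,2]<120)).astype(np.uint8)
    n,_,st,ce=cv2.connectedComponentsWithStats(dk)
    for i in range(1,n): 
        q=onplane([ce[i]],.014,K,D,W)[0]; print("  dark",ce[i].round(1),st[i][4],q[:2].round(4),"from c",np.linalg.norm(q[:2]-[a,b]).round(4))
m=(abs(X[...,2]-.075)<.012)&(hsv[...,1]<60); m[:, :170]=0;m[:,270:]=0;m[:150]=0;m[260:]=0
m=m.astype(np.uint8);cs,_=cv2.findContours(m,0,1);c=max(cs,key=cv2.contourArea)
P=onplane(c[:,0],.075,K,D,W)[:,:2].astype(np.float32);print("wheel",cv2.fitEllipse(P),cv2.minEnclosingCircle(P))
full=np.zeros(d.shape,np.uint8);cv2.drawContours(full,[c],-1,255,-1);full=cv2.erode(full,np.ones((7,7)))
dk=((full>0)&(hsv[...,2]<90)).astype(np.uint8);n,_,st,ce=cv2.connectedComponentsWithStats(dk)
for i in range(1,n): print(" pin",ce[i].round(1),st[i][4],onplane([ce[i]],.085,K,D,W)[0].round(4))
print("tagine etc", onplane([[231,134],[298,150],[158,145]],.05,K,D,W).round(3))
cv2.imwrite("pics/crop.png",cv2.resize(p[165:265,115:345,::-1],None,fx=3.4,fy=3.4,interpolation=cv2.INTER_CUBIC))
```

```text
L board centre 0.47568318247795105 0.24385252594947815 size 0.14843590557575226 0.14675185084342957 0.1748034805059433 zmed 0.013727515694004433
 plug [0.47556583 0.23995445] [0.04522357 0.04897375]
  dark [161.1 240.1] 8 [0.4479 0.2142] from c 0.0406
R board centre 0.4935532510280609 -0.23931120336055756 size 0.14820487797260284 0.14801722764968872 88.80169677734375 zmed 0.013710919579059233
 plug [ 0.49269023 -0.23892968] [0.04831738 0.04875688]
  dark [291.8 210.7] 9 [ 0.5343 -0.1971] from c 0.0586
  dark [319.1 235.9] 8 [ 0.4534 -0.281 ] from c 0.0579
wheel ((0.5489631295204163, 0.028579125180840492), (0.1766195446252823, 0.176893949508667), 142.3168487548828) ((0.5490642786026001, 0.028365520760416985), 0.09010377526283264)
 pin [236.6 197.2] 8 [ 0.5705 -0.026   0.085 ]
 pin [201. 212.] 9 [0.5277 0.0809 0.085 ]
tagine etc [[ 0.776 -0.01   0.05 ]
 [ 0.721 -0.219  0.05 ]
 [ 0.744  0.221  0.05 ]]
```

View pics/crop.png

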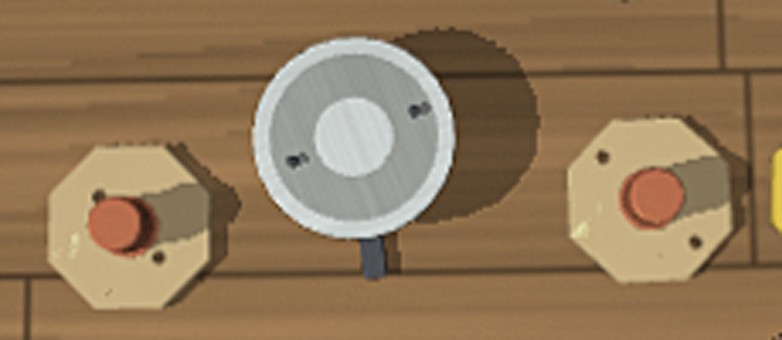

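The right bat is the wide one: its holes are 116.5 mm apart. The pins measure 115 mm apart, at about 21.8°. Next I'll check the wrist camera geometry and the reachable yaws.

Run:
```python
from h import *
c=manip.calibration("wrist");print(np.array(c["T_tool_cam"]).round(3),np.array(c["K"])[0,0],c["dist_coeffs"],manip.pinch_z)
for nm,pos in dict(pick=(.493,-.239,.03),place=(.549,.028,.11),look=(.549,.028,.36)).items():
    for y in range(-180,180,30):
        q=manip.inverse_kinematics(pos,[180,0,y]); print(nm,y,None if q is None else np.round(q[[0,6]] if hasattr(q,'shape') else [q[0],q[6]]))
print(manip.observe()["clock"])
```

```text
[[ 1.    -0.    -0.    -0.001]
 [ 0.     0.971  0.241 -0.066]
 [ 0.    -0.241  0.971 -0.166]
 [ 0.     0.     0.     1.   ]] 283.726464473897 [-0.06790007  0.          0.          0.          0.        ] -0.0188
pick -180 [   6. -122.]
pick -150 [  10. -103.]
pick -120 [ 14. -84.]
pick -90 [ 17. -63.]
pick -60 [ 21. -42.]
pick -30 [ 24. -21.]
pick 0 [27.  0.]
pick 30 [31. 23.]
pick 60 [35. 44.]
pick 90 [39. 68.]
pick 120 [59. 75.]
pick 150 [   2. -142.]
place -180 [ 31. 117.]
place -150 [ -22. -137.]
place -120 [ -17. -115.]
place -90 [-12. -94.]
place -60 [ -7. -72.]
place -30 [ -1. -50.]
place 0 [  4. -28.]
place 30 [ 9. -5.]
place 60 [14. 19.]
place 90 [18. 43.]
place 120 [31. 57.]
place 150 [31. 87.]
look -180 [ 36. 146.]
look -150 [ -53. -130.]
look -120 [  -4. -131.]
look -90 [   3. -104.]
look -60 [  6. -75.]
look -30 [ 10. -47.]
look 0 [ 14. -19.]
look 30 [19.  8.]
look 60 [24. 36.]
look 90 [30. 62.]
look 120 [36. 86.]
look 150 [ 36. 116.]
0.1
```

Run:
```python
from h import *
manip.move_ptp([.5495,.028,.24],[180,0,21.8]); manip.wait(.2)
p,d,K,D,W=snap("wrist");save("w_wheel",p);np.savez("w1.npz",p=p,d=d,K=K,D=D,W=W)
manip.move_ptp([.493,-.239,.2],[180,0,-44]);manip.servo_line([.493,-.239,.13]); manip.wait(.2)
p2,d,K,D,W=snap("wrist");np.savez("w2.npz",p=p2,d=d,K=K,D=D,W=W)
save("w_both",cv2.resize(np.hstack([p,p2]),None,fx=.78,fy=.78));s=manip.observe();print(s["clock"],s["ee_pos"],s["ee_rot"],s["contact_force"])
```

```text
4.9083 [ 0.4934431  -0.23917262  0.1308935 ] [-1.79969395e+02 -8.40000234e-02 -4.39956695e+01] [-0.12239851 -0.21585785 -0.20538585]
```

View pics/w_both.png

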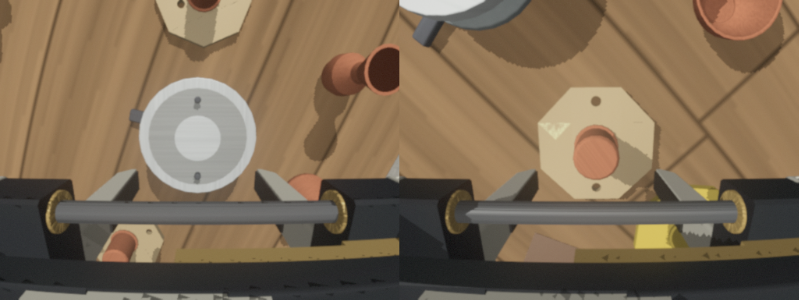

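In the wrist views (shown at 0.78 scale) the pins are at (197,100) and (197,176) and the bat's holes at (197,101) and (197,187). Both lie along tool y, as planned. I'll measure them precisely from these views.

Run:
```python
from h import *
def blobs(f,cands,z,thr,tag):
    f=np.load(f);p,d,K,D,W=[f[k] for k in "pdKDW"];g=cv2.cvtColor(p,cv2.COLOR_RGB2GRAY);out=[]
    for (u,v) in cands:
        w=g[v-11:v+12,u-11:u+12].astype(float);bg=np.median(w);wt=np.clip(bg-15-w,0,None)
        m=(w<bg-thr).astype(np.uint8);n,l,st,ce=cv2.connectedComponentsWithStats(m)
        i=1+np.argmin(np.linalg.norm(ce[1:]-11,axis=1)-0.05*st[1:,4]); q=ce[i]+[u-11,v-11];out.append(onplane([q],z,K,D,W)[0]);print(tag,q.round(1),st[i],bg,out[-1].round(4))
    a,b=np.array(out)[:,:2];e=a-b
    print(tag,"mid",((a+b)/2).round(4),"sep",np.linalg.norm(e).round(4),"yaw",(np.degrees(np.arctan2(-e[0],e[1]))+90)%180-90)
    return p,K,D,W
pw,K,D,W=blobs("w1.npz",[(252,129),(252,226)],.085,30,"pins")
hsv=cv2.cvtColor(pw,cv2.COLOR_RGB2HSV);m=((hsv[...,1]<50)&(hsv[...,2]>90)).astype(np.uint8);m[250:]=0
l=cv2.connectedComponents(m)[1];k=l[150,200];c=max(cv2.findContours((l==k).astype(np.uint8),0,1)[0],key=cv2.contourArea)
print("wheel rim",cv2.minEnclosingCircle(onplane(c[:,0],.075,K,D,W)[:,:2].astype(np.float32)))
pb,K,D,W=blobs("w2.npz",[(252,129),(252,240)],.014,30,"holes")
X=cloud(np.load("w2.npz")["d"],K,D,W);v,u=np.nonzero((abs(X[...,2]-.074)<.003));s=(v<245)&(u>200)&(u<310);Q=onplane(np.c_[u,v][s],.074,K,D,W)
print("plug",Q[:,:2].mean(0),np.ptp(Q,axis=0),cv2.minEnclosingCircle(Q[:,:2].astype(np.float32)))
cr=lambda p,u,v:cv2.resize(p[v-15:v+16,u-15:u+16],(300,300),interpolation=cv2.INTER_NEAREST)
save("z",np.vstack([np.hstack([cr(pw,252,129),cr(pw,252,226)]),np.hstack([cr(pb,252,129),cr(pb,252,240)])]))
```

```text
pins [252.6 131.3] [  8   6   9  16 107] 166.0 [0.5294 0.0806 0.085 ]
pins [252.5 227.4] [ 8  6  8 14 97] 162.0 [ 0.5713 -0.0248  0.085 ]
pins mid [0.5503 0.0279] sep 0.1135 yaw 21.70726696717091
wheel rim ((0.5406408309936523, 0.030112048611044884), 0.09888530522584915)
holes [251.7 129.2] [  5   5  13  13 134] 183.0 [ 0.5344 -0.1959  0.014 ]
holes [251.9 239.7] [ 6  6 11 11 99] 182.0 [ 0.4539 -0.2796  0.014 ]
holes mid [ 0.4942 -0.2377] sep 0.1162 yaw -43.881237213345784
plug [ 0.49512975 -0.23662081] [0.04898619 0.04843628 0.        ] ((0.49485087394714355, -0.23694559931755066), 0.02464013732969761)
```

View pics/z.png

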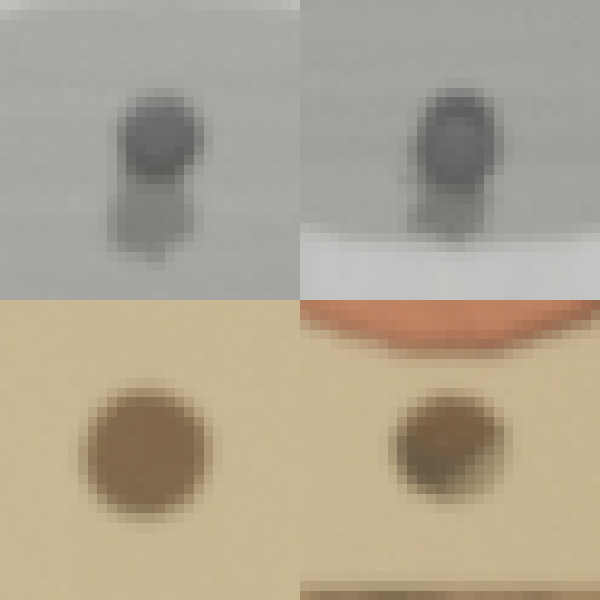

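Run:
```python
from h import *
f=np.load("w1.npz");K,D,W=[f[k] for k in "KDW"]
P=onplane([[253.1,127.8],[252.5,225.]],.081,K,D,W)[:,:2];e=P[0]-P[1];print("pins",P.round(4),P.mean(0).round(4),np.linalg.norm(e),np.degrees(np.arctan2(-e[0],e[1])))
manip.servo_line([.4945,-.2375,.026],feed=.08,attitude=[180,0,-43.9],until_force=10)
manip.gripper_to(.04,45); s=manip.observe();print(s["clock"],s["ee_pos"],s["finger_gap"],s["contact_force"])
x,y=s["ee_pos"][:2]
manip.servo_line([x,y,.20],feed=.12);manip.wait(.2);s=manip.observe();print(s["clock"],s["ee_pos"],s["ee_rot"],s["finger_gap"],s["contact_force"],s["ft_torque"])
manip.move_ptp([.5503,.0275,.20],[180,0,21.8]);manip.wait(.3)
s=manip.observe();print(s["clock"],s["ee_pos"],s["ee_rot"],s["finger_gap"],s["contact_force"])
p,d,K,D,W=snap("wrist");save("hand",p);np.savez("w3.npz",p=p,d=d,K=K,D=D,W=W)
```

```text
pins [[ 0.5286  0.0842]
 [ 0.5708 -0.0234]] [0.5497 0.0304] 0.11564106917114493 21.429420907588028
7.1167 [ 0.4947422  -0.23763277  0.02603856] 0.04922830031504174 [ 0.21909674 -1.25062262 -0.34923159]
8.9167 [ 0.49457327 -0.23753548  0.19952419] [ 1.79982915e+02  4.59039325e-02 -4.38936681e+01] 0.04957909661131785 [-0.04945246 -0.15453572 -3.18737247] [-0.05274763 -0.05872002  0.04350265]
10.2667 [0.55032406 0.0264553  0.1999802 ] [1.79983131e+02 9.71462583e-03 2.16819066e+01] 0.04920484633087585 [ 1.28369775  0.40947766 -3.44987375]
```

View pics/hand.png

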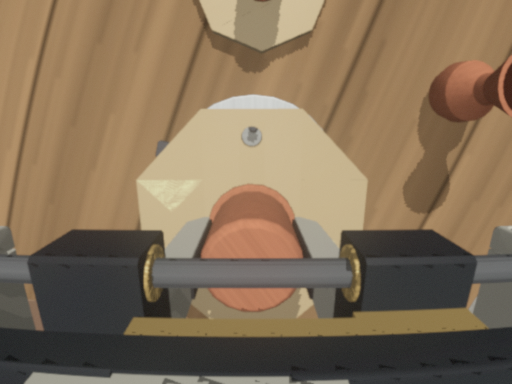

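The pin shows through the far hole: hole centre about (252,136), pin about (253,131). The bat's edge is level in the picture, so it hasn't turned in the grip. I'll compute the in-hand offset and correct for it.

Run:
```python
from h import *
f=np.load("w3.npz");p,d,K,D,W=[f[k] for k in "pdKDW"]
s=manip.observe();zb=s["ee_pos"][2]-.026+.014
g=cv2.cvtColor(p,cv2.COLOR_RGB2GRAY);hsv=cv2.cvtColor(p,cv2.COLOR_RGB2HSV)
X=cloud(d,K,D,W);print("board z",np.median(X[115:122,215:290,2]),np.median(X[180:200,150:160,2]),np.median(X[180:200,345:355,2]),zb)
w=p[120:153,236:269];lab=cv2.cvtColor(w,cv2.COLOR_RGB2LAB).astype(float);m=(np.linalg.norm(lab-np.median(lab.reshape(-1,3),0),axis=2)>15).astype(np.uint8)
n,l,st,ce=cv2.connectedComponentsWithStats(m);i=1+np.argmax(st[1:,4]);c=max(cv2.findContours((l==i).astype(np.uint8),0,1)[0],key=cv2.contourArea)
(cx,cy),r=cv2.minEnclosingCircle(c);print("hole px",cx+236,cy+120,"r",r,"expect r",6.5e-3*K[0,0]/(W[2,3]-zb),"centroid",ce[i]+[236,120])
H=onplane([[cx+236,cy+120]],zb,K,D,W)[0]
a=np.radians(s["ee_rot"][2]);tx=np.array([np.cos(a),np.sin(a)]);ty=np.array([np.sin(a),-np.cos(a)])
r=H[:2]-s["ee_pos"][:2];print("hole world",H.round(4),"tool",r@tx,r@ty)
# expected from the pre-grasp picture
a0=np.radians(-43.9);t0=np.array([np.cos(a0),np.sin(a0)]);t1=np.array([np.sin(a0),-np.cos(a0)])
for q in ([.5344,-.1959],[.4942,-.2377]):
    r=np.array(q)-[.4946,-.2376];print("pregrasp tool",r@t0,r@t1)
# far board edge angle
m=(X[...,2]>zb-.01)&(X[...,2]<zb+.01);ed=[[u,np.nonzero(m[90:130,u])[0][0]+90] for u in range(215,290,3) if m[90:130,u].any()]
E=onplane(ed,zb,K,D,W)[:,:2].astype(np.float32);v=cv2.fitLine(E,cv2.DIST_HUBER,0,.01,.01).ravel();print("edge angle",np.degrees(np.arctan2(v[1],v[0])),"yaw",s["ee_rot"][2])
save("hz",cv2.resize(w,(500,500),interpolation=cv2.INTER_NEAREST))
```

```text
board z 0.18829505927543982 0.18794114572131482 0.18789809267517463 0.18800787764439586
hole px 251.26158905029297 136.33443641662598 r 10.691193580627441 expect r 10.341521692392982 centroid [251.1965812  136.48717949]
hole world [0.5286 0.0804 0.188 ] tool -0.00030744231155759244 -0.05794751268065187
pregrasp tool -0.0002369219942242562 -0.05764437412244715
pregrasp tool -0.0002188802618445668 0.00034941584247835824
edge angle 21.65846 yaw 21.713772787504794
```

View pics/hz.png

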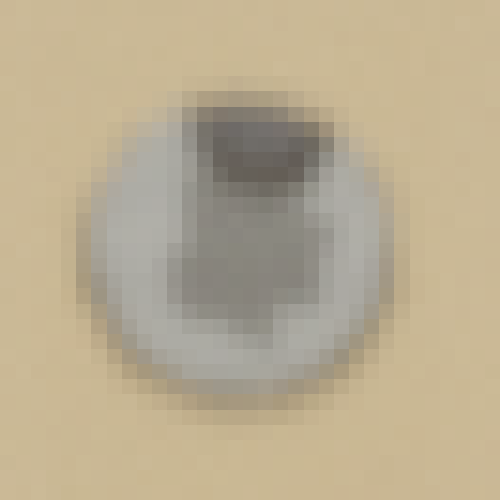

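Run:
```python
from h import *
manip.servo_line([.5501,.0305,.118],feed=.08,attitude=[180,0,21.5],until_force=10);manip.wait(.3)
s=manip.observe();print(s["clock"],s["ee_pos"],s["ee_rot"],s["contact_force"])
p,d,K,D,W=snap("wrist");np.savez("w4.npz",p=p,d=d,K=K,D=D,W=W)
save("h4",cv2.resize(p[116:157,232:273],(492,492),interpolation=cv2.INTER_NEAREST))
```

```text
11.7917 [0.55026032 0.03043965 0.11829009] [ 1.79988967e+02 -2.89230049e-02  2.14892550e+01] [-0.23394625  0.24227116 -3.68533524]
```

View pics/h4.png

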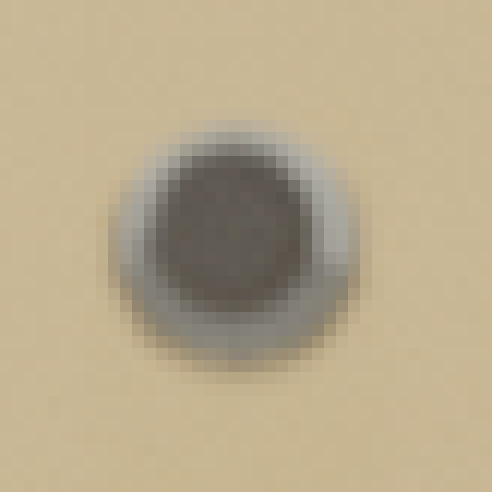

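The pin sits inside the hole at (250.8,134.7), with the hole centre at (251.1,136.0). I'll compute the remaining offset, then press down gently and turn the bat if it rests on the pins.

Run:
```python
from h import *
f=np.load("w4.npz");K,D,W=[f[k] for k in "KDW"]
s=manip.observe();a=np.radians(s["ee_rot"][2]);tx=np.array([np.cos(a),np.sin(a)]);ty=np.array([np.sin(a),-np.cos(a)])
H=onplane([[251.1,136.0]],.1063,K,D,W)[0,:2];P=onplane([[250.8,134.7]],.086,K,D,W)[0,:2];e=P-H
print("pin-hole: tool x",e@tx,"tool y",e@ty)
if np.linalg.norm(e)<.004:
    x,y=np.array([.5501,.0305])+e
    manip.servo_line([x,y,.1145],feed=.05)
    hit=manip.servo_line([x,y,.100],feed=.02,until_force=8);manip.wait(.1)
    s=manip.observe();print(hit,s["clock"],x,y,s["ee_pos"],s["ee_rot"],s["contact_force"],s["ft_torque"])
```

```text
pin-hole: tool x -0.0002523822806367985 tool y 9.160995921277801e-05
True 12.8417 0.5498987304290698 0.030322293050152924 [0.54975602 0.03030736 0.10100057] [1.79996854e+02 2.90512485e-02 2.15042155e+01] [-1.03857998 -0.71351801  5.81240784] [-0.06481653 -0.01148387 -0.01451382]
```

The TCP stopped at 0.1010, so the underside is at 0.075 and the bat is home. It would have stopped at 0.113 if it were riding on the pins. I'll check the board by depth before releasing.

Run:
```python
from h import *
manip.wait(.4)
p,d,K,D,W=snap("wrist");X=cloud(d,K,D,W);zs=[np.median(X[a:b,c:e,2]) for a,b,c,e in((115,122,215,290),(180,200,150,160),(180,200,345,355))];print("board z (expect .089)",zs,manip.observe()["finger_gap"])
if max(abs(np.array(zs)-.089))<.003:
    s=manip.observe();manip.gripper_to(.092);manip.wait(.2)
    manip.servo_line([*s["ee_pos"][:2],.25],feed=.12)
    manip.move_ptp([.5,-.15,.35],[180,0,0]);manip.wait(.3)
    s=manip.observe();print(s["clock"],s["ee_pos"],s["contact_force"],s["finger_gap"])
    p,d,K,D,W=snap("top");X=cloud(d,K,D,W);np.savez("top2.npz",p=p,d=d,K=K,D=D,W=W)
    hsv=cv2.cvtColor(p,cv2.COLOR_RGB2HSV);m=((abs(X[...,2]-.089)<.006)&(hsv[...,1]<120)&(hsv[...,1]>50)&(hsv[...,2]>140)).astype(np.uint8)
    c=max(cv2.findContours(m,0,1)[0],key=cv2.contourArea);Q=onplane(c[:,0],.089,K,D,W)[:,:2].astype(np.float32)
    print("bat",cv2.minAreaRect(Q),"z",np.median(X[...,2][m>0]))
    M=X[m>0];co=np.linalg.lstsq(np.c_[M[:,:2],np.ones(len(M))],M[:,2],rcond=None)[0];print("tilt rad",co[:2])
    save("end",cv2.resize(p[80:280,90:400],None,fx=2.5,fy=2.5))
```

```text
board z (expect .089) [np.float64(0.08931042397375), np.float64(0.0890068326492366), np.float64(0.08898192536666835)] 0.049535069811320415
16.9 [ 0.50024198 -0.14899134  0.34943327] [-0.40871713 -0.35908162  0.09290731] 0.09197576534968094
bat ((0.5492827892303467, 0.02895759791135788), (0.14925231039524078, 0.14859971404075623), 21.434284210205078) z 0.0884582406594232
tilt rad [ 0.00036564 -0.00106127]
```

View pics/end.png

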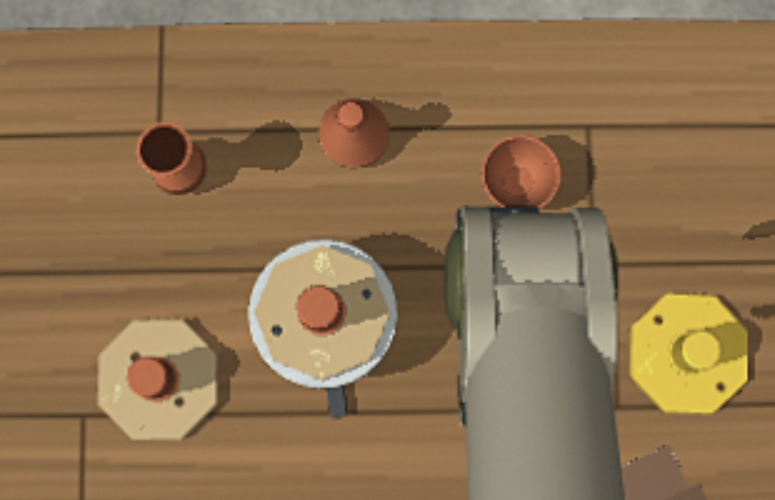

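The final top view (crop at 2.5x) shows the bat flat and centred on the wheel at about (320,312). Both pins show in its holes at (277,331) and (366,294). The other bat and the three pots haven't moved, and the arm is clear, so I'm handing in.

```bash
python3 -c "
from bench import manip
manip.sign_off()"
```

```text
the job is handed in; nothing more can be done
```

The wide bat is on the wheel head with both pins in its holes, lying flat and released, and the job is handed in. The robot clock read 16.9 s at my last check, just before hand-in.

- **Choosing the bat:** I took the right-hand bat. Its holes measured 116 mm apart and the pins 115–116 mm. The left-hand bat's visible hole was 40.6 mm from its centre, so I left that one.
- **Placing:** I gripped it by the plug and turned it to the pin line, about 21.5°. I lined one pin up through its hole with the wrist camera, then lowered it gently until the force changed by 8 N. The pins went in on the first try, so I didn't need to turn it to feel for them.
- **While still held:** the board's top face read 0.0890–0.0893 m at three spots, against 0.089 expected, before I let go.
- **After release:** the top camera put the bat's centre 0.5 mm from the head centre it had measured earlier. The tilt was about 0.001 rad and the yaw 21.4°. By eye, the other bat and the three pots had not moved; I did not measure their positions again. The arm was clear with no contact force.
- **Disagreements:** the wrist and top cameras differed by about 2 mm on absolute position, so I aligned using wrist-camera offsets only. One wrist-camera fit of the wheel rim came out wrong (99 mm radius instead of 90 mm), and I did not use it.

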